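# Clamp the carving panel with the T-handle hex key

## Robot

A 6-joint arm with a two-finger parallel gripper is mounted at the origin on the work surface. World frame = base frame: x ahead of the robot, y to its left, z up, the work surface at z = 0. Lengths are in m, angles in rad, forces in N, time in s.
With the tool pointing down it reaches from about 0.325 to 0.85 m from the base axis. Payload 4.4 kg.
Tool frame: the origin (TCP) lies on the centre line of the jaws, within the pads' length; the fingertips stand 19 mm ahead of it and the grasp point (between the pads) is the TCP (arm.nose_length is the z of the fingertips in the tool frame, in m); z points along the fingers, y is the line along which they close (so a half turn about z gives the same grasp; the last joint's range is limited). The gripper opens to 94 mm and grips with 3 to 60 N. Pads are 16 mm wide; open, the fingers measure 119 mm over their backs; the gripper's body (75 mm by 177 mm) begins 78 mm behind the grasp point.
Start: joints at [1.01, 0.207, 1.542, -0, 1.393, -0.15], TCP at [0.229, 0.527, 0.224] pointing down, gripper open.
Joint ranges: [-2.73, 2.73], [-0.86, 2.22], [0.23, 2.46], [-1.11, 4.25], [0.08, 2.63], [-2.82, 2.82]. Speed limits (rad/s): [2.79, 2.79, 3.14, 3.14, 3.14, 3.14].

## Interface

Orientations are given as a rotation vector (axis times angle).
In Python, from bench import arm, optics, models gives the robot as it stands. Calls block until the motion is done:
- arm.move_to(position, orientation): joint-space move of the TCP to a pose.
- arm.move_straight(position, attitude=None, v=0.15, stop_force=None): straight line of the TCP; attitude=None keeps the orientation; v is the mean speed in m/s. With stop_force (N) it stops when the force on the tool has changed by that much, and returns True; else False.
- arm.movej(angles): joint-space move.
- arm.command_gripper(opening): finger opening in m; the grip force is fixed at half the most; returns when the fingers have stopped.
- arm.sleep(seconds).
- arm.inverse_kinematics(position, orientation): joint angles nearest the present ones, or None.
- arm.get_state(): the state.
- optics.read_camera(name): name is "scene" or "side" or "wrist"; returns a dict with "pixels" (384x512x3 uint8, red, green, blue), "K" (3x3 intrinsics, pixels), "R" (3x3) and "t" (3): a world point X has camera coordinates R X + t. Camera axes: x right, y down, z forward; pixel columns grow to the right and rows downward; lengths in m; the calibration is good to about 2 mm. A picture is of the moment at which its call begins. There is no depth.
A pose or a line that the arm cannot do raises arm.MotionError and nothing moves.
- arm.hand_in(): hands the job in; it is judged then, once.
Trained networks look in a picture, given as the dict that the camera call returned (one of the last four; its "shot" number tells which), for a name from the list of things; names that differ only in an ending like _2 or _b are one class to them, and where a whole thing is asked for, a point or a joint stands for the part that bears it (a point fixed in the world has none). Each returns a list of dicts, best first, with "confidence" (0 to 1); they miss things now and then, are a little off and sometimes report something else, mostly with a low value. They report only what shows in the picture. A call takes as long as a camera call.
- models.boxes_of(name, picture): "box" ([centre column, centre row, width, height] in pixels, round what is visible of it).
- models.trace(name, picture): "pixels" (384x512 bool, what is visible of it) and "box" ([centre column, centre row, width, height] in pixels, round what is visible of it).
- models.mark_of(name, picture): "position" ([column, row] in pixels: a listed point, or the origin of a listed thing).
The state is a dict: "time": time; "joints": joint angles; "joint_velocities": joint speeds; "joint_efforts": joint torques, N m; "tcp_pos": TCP position; "ee_rot": TCP orientation; "ft_force": force on the tool from outside, world axes, zero at the start; "wrist_torque": the same for the moment, N m; "gripper_width": finger opening in m; "grip_force": force on a finger pad.
Only numpy, scipy, OpenCV 4.12 (cv2) and the standard library are available. Lean on these libraries where they do the work, as an engineer would, in place of code of your own. Each camera call takes 0.05 s, during which the arm holds its last target. There are 200 camera calls.

## Task

Take the red T-handle hex key out of the rack and fit it into the screw hidden down the bore of the blue clamp block: feel for the socket by turning the key with a light touch until it drops fully home, never forcing it. Then turn it clockwise until you feel the shoe hold the carved panel firmly against the fence, stopping there before the wood is crushed, and let go, leaving the key standing in the screw and the other things on the bench alone.

Things in the scene. Friction and masses are not known exactly. Their poses are not given: they have to be found in the camera images.
- key: Loose T-handle hex key, 0.32 kg, upright in one of the rack's two holes. Steel hexagonal shank, 24 mm across flats (27.7 over corners), 80 mm long under an 18 mm round neck, flats facing the key's own x and every 60 degrees from it; the lowest 2 mm are only 21 mm across flats. Origin at the centre of the tip, z up towards the red crossbar
- key_bar (a point): Centre of the key's red crossbar, 109 mm above the tip, the place to grip. Bar 90 mm long (key x), 22 mm thick (key y), 28 mm tall
- rack: Fixed light wood block 170 x 70 x 65 mm with two round 31 mm holes, 50 mm deep, 45 mm either side of the centre along its own x. Origin under its centre
- clamp: Fixed holding jig, origin on the table below the bore, z up. Plywood base 18 mm thick, 180 mm wide, from y = -55 to y = 290 mm of its frame; around the origin a blue clamp block 80 (x) x 70 (y) mm, its top 70 mm above the table; the wooden fence stands at the far end
- bore (a point): Centre of the bore's mouth in the blue block's top, 70 mm above the table. Bore vertical, round, 28.6 mm wide, with a 5 mm deep 45-degree countersink (39 mm wide at the top), 24 mm deep down to the cam screw
- socket (a point): Centre of the mouth of the cam screw's hidden hex socket, down the bore, 46 mm above the table (frame turned as the jig, not as the socket). Socket 24.8 mm across flats, 16 mm deep: key fully home = tip 16 mm below this point. Its angle differs each time and is not reported; the key enters within about 4 degrees of a match (every 60 degrees), else its tip stops 2 mm below this point
- sink (a joint): How far the cam screw is pushed down on its spring (m): 0 at rest, about 4 N per mm; 0.0035 = about 15 N on the key, beyond which its retaining ring is damaged. The screw starts at its loosest: it cannot turn anticlockwise; clockwise from above it turns up to 1.7 rad against 0.12 N m of friction, drives the shoe 4 mm per rad, and stays where left
- shoe: Cork-faced clamp shoe, 90 x 30 mm, on the block's +y side; the screw drives it along the jig's +y to the panel. Origin at its back (at first jig y = 40 mm); cork face 13 mm ahead. Once the play is used up it pins the panel on the fence and the force climbs about 100 N per mm: 0.2 to 0.25 N m on the key is tight, over 0.4 (80 N) crushes the panel; let go, the screw keeps up to 30 N
- fence: Wooden fence 170 x 22 x 40 mm, screwed to the far end of the jig's base, pegged a little differently each time; origin at the foot of its inner face, the one towards the panel (jig y = 255 to 258 mm)
- panel: Carved wooden relief panel, 0.55 kg, 160 (x) x 200 (y) x 22 mm without its carving, lying loose on the jig's base between shoe and fence, 2 to 5 mm of play in all. Origin under its centre
- burnisher: Bystander: round burnisher: 27 mm steel rod with a dark wooden knob (36 mm wide), 113 mm tall, standing in the other rack hole; origin at the foot of the rod
- chisel_yellow: Bystander: carving chisel with yellow handle, 240 mm long, 19 mm thick, lying down; origin on the table under its middle
- chisel_blue: Bystander: carving chisel with blue handle, 240 mm long, 19 mm thick, lying down; origin on the table under its middle
- mallet: Bystander: round light wood carver's mallet, 80 mm wide, 206 mm tall, standing on its head; origin under its centre
- wax_jar: Bystander: amber wax jar with black cap, 64 mm wide, 60 mm tall; origin under its centre
- stone: Bystander: grey sharpening stone 60 x 170 x 25 mm; origin under its centre
- brush: Bystander: dusting brush lying near the robot; origin under it

How it is judged:
By the outcome, as a careful person would: the job done as asked, in the order asked, and still so for the second after the job is handed in, with the robot touching nothing.
It also fails if it takes over 64 s, if anything falls off the work surface, if the arm or the gripper's body presses on something with over 40 N, if the wrist force passes 120 N, or if a joint passes its speed limit or range.

## Working session

There is one attempt and no reset: what is moved stays moved. The work goes in short steps, each a Python script; the robot and the scene stay as the last script left them, time stands still between calls to the robot, and variables do not carry over. Pictures are saved under pics/ and viewed, at most 10 in all, crops included, and the job is handed in when it is done.

```bash
ls; mkdir -p pics
python3 - <<'E'
from bench import arm,optics,models
import cv2,numpy as np
ims=[]
for c in ["scene","side"]:
    p=optics.read_camera(c); ims.append(p["pixels"])
    C=-p["R"].T@p["t"]; print(c,C.round(3),p["K"][0,0])
    for n in ["key_bar","key","bore","rack","burnisher","fence","clamp","panel","shoe"]:
        r=models.mark_of(n,p); print(n,[(np.round(q["position"],1).tolist(),round(q["confidence"],2)) for q in r[:2]])
cv2.imwrite("pics/a.png",cv2.resize(np.vstack(ims),(448,672))[:, :, ::-1]) if 0 else cv2.imwrite("pics/a.png",cv2.resize(np.hstack(ims),(800,300))[:,:,::-1])
print(arm.get_state())
E
```

```text
pics
scene [ 1.037 -0.916  0.953] 451.3813754405913
key_bar [([225.1, 227.7], 0.91)]
key [([226.3, 258.4], 0.8)]
bore [([252.9, 179.1], 0.87)]
rack [([217.0, 254.4], 0.96)]
burnisher [([202.5, 245.4], 0.47)]
fence [([301.8, 156.0], 0.83)]
clamp [([257.1, 195.7], 0.92), ([227.9, 258.4], 0.68)]
panel [([285.4, 166.1], 0.61)]
shoe [([263.4, 180.3], 0.52)]
side [ 0.469 -0.933  1.005] 417.61612911660825
key_bar [([264.8, 236.1], 0.56), ([235.9, 365.5], 0.16)]
key [([263.6, 261.6], 0.84), ([264.5, 236.2], 0.5)]
bore [([238.7, 179.9], 0.71)]
rack [([247.9, 262.3], 0.72)]
burnisher []
fence [([246.6, 143.5], 0.56)]
clamp [([237.3, 194.7], 0.87)]
panel [([245.2, 156.2], 0.75), ([246.1, 139.8], 0.21)]
shoe [([284.6, 115.7], 0.66), ([240.8, 178.2], 0.56)]
{'time': 1.0, 'joints': array([ 1.01047508e+00,  2.06600282e-01,  1.54147798e+00, -3.06876660e-05,
        1.39348927e+00, -1.50525261e-01]), 'joint_velocities': array([-0.00081512, -0.00203327, -0.00034655,  0.0013981 , -0.00028377,
        0.00123675]), 'joint_efforts': array([-6.37502017e-04, -3.70880198e+01, -2.81772637e+01,  6.99156267e-02,
        2.73186812e-02,  5.57149889e-06]), 'tcp_pos': array([0.22913351, 0.52738974, 0.22445698]), 'ee_rot': array([6.39195470e-01, 3.07584146e+00, 2.04866795e-05]), 'ft_force': array([ 0.47303145, -0.27285047, -0.26211269]), 'wrist_torque': array([-0.01523499,  0.02374615,  0.03385048]), 'grip_force': 0.0, 'gripper_width': 0.09379920297845783}
```

View pics/a.png

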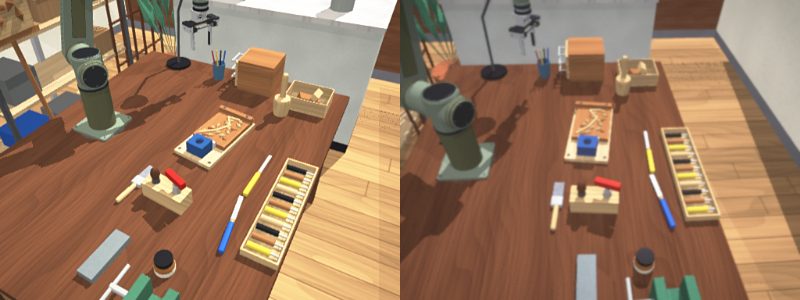

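```bash
cat > h.py <<'E'
from bench import arm,optics,models
import cv2,numpy as np
from scipy.spatial.transform import Rotation as Ro
def px(X,p):
    c=p["R"]@np.asarray(X)+p["t"]; u=p["K"]@c; return u[:2]/u[2]
def ray(uv,p):
    d=p["R"].T@np.linalg.solve(p["K"],[*uv,1]); return -p["R"].T@p["t"],d/np.linalg.norm(d)
def atz(uv,p,z):
    C,d=ray(uv,p); return C+d*(z-C[2])/d[2]
def tri(obs):
    A=np.zeros((3,3));b=np.zeros(3)
    for uv,p in obs:
        C,d=ray(uv,p);M=np.eye(3)-np.outer(d,d);A+=M;b+=M@C
    return np.linalg.solve(A,b)
def mark(n,p):
    r=models.mark_of(n,p); return r[0]["position"] if r else None
def down(yaw):  # tool x axis at yaw, z down
    return (Ro.from_euler("z",yaw)*Ro.from_rotvec([np.pi,0,0])).as_rotvec()
E
python3 - <<'E'
from h import *
a=optics.read_camera("scene");b=optics.read_camera("side")
for n,z in dict(key_bar=None,bore=.07,rack=0,fence=.018,clamp=0,key=.015,panel=.018).items():
    ua,ub=mark(n,a),mark(n,b)
    if ua is None or ub is None: continue
    print(n,tri([(ua,a),(ub,b)]).round(3), [atz(u,p,z).round(3) for u,p in((ua,a),(ub,b))] if z is not None else "")
E
```

```text
key_bar [ 0.553 -0.256  0.135] 
bore [0.493 0.026 0.07 ] [array([0.492, 0.029, 0.07 ]), array([0.493, 0.023, 0.07 ])]
rack [ 0.503 -0.22  -0.03 ] [array([ 0.518, -0.236, -0.   ]), array([ 0.502, -0.246,  0.   ])]
fence [0.535 0.263 0.032] [array([0.529, 0.275, 0.018]), array([0.536, 0.285, 0.018])]
clamp [ 0.49   0.035 -0.006] [array([0.494, 0.027, 0.   ]), array([0.49 , 0.032, 0.   ])]
panel [0.516 0.191 0.01 ] [array([0.52 , 0.183, 0.018]), array([0.515, 0.181, 0.018])]
```

The picture shows the rack at about (165,190) in the left half. The red crossbar sits in its right hole and the dark burnisher knob in the left. The blue block is at about (200,147), with the panel and fence behind it. Next I'll look from close above.

Run:
```python
from h import *
for yaw in np.arange(-180,180,30):
    r=[arm.inverse_kinematics([x,y,z],down(np.radians(yaw))) for x,y,z in((.553,-.256,.13),(.493,.026,.18))]
    print(yaw,[q[5].round(2) if q is not None else None for q in r])
q0=np.array(arm.get_state()["joints"])
best=None
for yaw in np.arange(-180,180,15):
    q=arm.inverse_kinematics([.53,-.25,.34],down(np.radians(yaw)))
    if q is not None and (best is None or abs(q[5])<abs(best[0][5])): best=(q,yaw)
print(best)
arm.move_to([.53,-.25,.34],down(np.radians(best[1])))
p=optics.read_camera("wrist"); print("cam",-p["R"].T@p["t"],p["K"][0,0])
for n in ["key_bar","key","rack","burnisher"]:
    r=models.mark_of(n,p)[:1]
    print(n,[(q["position"],q["confidence"]) for q in r])
t=models.trace("key",p)
if t:
    m=t[0]["pixels"]; print(t[0]["box"])
hsv=cv2.cvtColor(p["pixels"],cv2.COLOR_RGB2HSV)
red=((hsv[...,0]<6)|(hsv[...,0]>174))&(hsv[...,1]>180)&(hsv[...,2]>80)
n,l,s,c=cv2.connectedComponentsWithStats(red.astype(np.uint8)); print(s[1:][s[1:,4]>100],c[1:][s[1:,4]>100])
cv2.imwrite("pics/b.png",p["pixels"][:,:,::-1])
print(arm.get_state()["time"],arm.get_state()["joints"])
```

```text
-180 [np.float64(-2.15), np.float64(-1.69)]
-150 [np.float64(-2.67), np.float64(-2.22)]
-120 [None, np.float64(-2.74)]
-90 [np.float64(2.57), None]
-60 [np.float64(2.04), np.float64(2.5)]
-30 [np.float64(1.52), np.float64(1.97)]
0 [np.float64(1.0), np.float64(1.45)]
30 [np.float64(0.47), np.float64(0.92)]
60 [np.float64(-0.05), np.float64(0.4)]
90 [np.float64(-0.58), np.float64(-0.12)]
120 [np.float64(-1.1), np.float64(-0.65)]
150 [np.float64(-1.62), np.float64(-1.17)]
(array([-0.58838468,  0.16755039,  1.35221457,  0.        ,  1.6218277 ,
       -0.06478591]), np.int64(60))
cam [ 0.56943945 -0.18083352  0.50019246] 314.9032727964115
key_bar [([274.9, 164.7], 0.88)]
key [([267.0, 155.7], 0.89)]
rack [([243.4, 166.2], 0.9)]
burnisher [([221.7, 175.1], 0.65)]
[276.4, 164.2, 77.1, 34.1]
[[ 237  151   77   30 1519]] [[275.25806452 165.97103357]]
5.0583 [-5.87799871e-01  1.67531513e-01  1.35226789e+00  2.39383161e-05
  1.62182341e+00 -6.47858115e-02]
```

View pics/b.png

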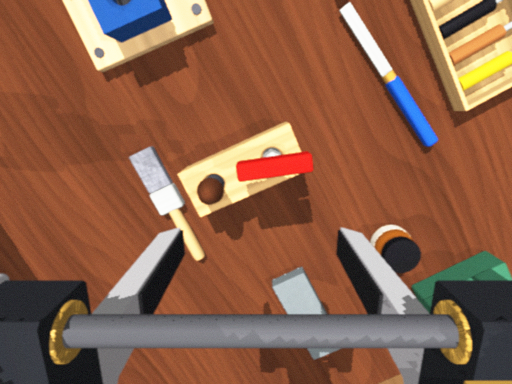

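The red bar is centred at about (275,166), tilted slightly against the rack. The neck shows at (272,153) and the burnisher knob at (210,188).

```bash
cat >> h.py <<'E'
def bar(p,z=.131):
    hsv=cv2.cvtColor(p["pixels"],cv2.COLOR_RGB2HSV)
    red=(((hsv[...,0]<6)|(hsv[...,0]>174))&(hsv[...,1]>180)&(hsv[...,2]>80)).astype(np.uint8)
    n,l,s,c=cv2.connectedComponentsWithStats(red)
    i=1+np.argmax(s[1:,4]); v,u=np.nonzero(l==i)
    P=np.array([atz(q,p,z)[:2] for q in zip(u,v)]).astype(np.float32)
    (cx,cy),(w,h),an=cv2.minAreaRect(P)
    if h>w: an+=90;w,h=h,w
    ev=np.linalg.eigh(np.cov(P.T))[1][:,-1]
    return P.mean(0),(cx,cy),(w,h),an,np.degrees(np.arctan2(ev[1],ev[0]))
E
python3 - <<'E'
from h import *
p=optics.read_camera("wrist")
print(bar(p,.131),bar(p,.138)); print(atz(mark("key_bar",p),p,.124),atz(mark("rack",p),p,0),atz(mark("burnisher",p),p,.015))
E
```

```text
(array([ 0.5529356 , -0.24538732], dtype=float32), (0.5525091886520386, -0.24486055970191956), (0.09032870084047318, 0.025297150015830994), 157.32177734375, np.float64(158.10102712767255)) (array([ 0.5532465, -0.2441733], dtype=float32), (0.5528279542922974, -0.24365656077861786), (0.08861632645130157, 0.024817584082484245), 157.3218002319336, np.float64(158.1010258654593))Traceback (most recent call last):
  File "<stdin>", line 3, in <module>
  File "h.py", line 9, in atz
    C,d=ray(uv,p); return C+d*(z-C[2])/d[2]
        ~~~^^^^^^
  File "h.py", line 7, in ray
    d=p["R"].T@np.linalg.solve(p["K"],[*uv,1]); return -p["R"].T@p["t"],d/np.linalg.norm(d)
                                      ^^^^^^^
TypeError: Value after * must be an iterable, not NoneType
```

Run:
```python
from h import *
Y=np.radians(158)
arm.move_to([.493,.027,.24],down(Y))
p=optics.read_camera("wrist"); r=models.mark_of("bore",p)
print(arm.get_state()["time"],[(q["position"],q["confidence"],atz(q["position"],p,.07)) for q in r[:2]])
for n in ["fence","clamp","panel"]:
    u=mark(n,p); print(n,u,u is not None and atz(u,p,{"fence":.018,"clamp":0,"panel":.018}[n]))
cv2.imwrite("pics/c.png",p["pixels"][:,:,::-1])
np.savez("c.npz",**{k:p[k] for k in("pixels","K","R","t")})
arm.move_to([.553,-.246,.29],down(Y))
for i in range(1):
    p=optics.read_camera("wrist"); print(bar(p),bar(p,.138)[0]); u=mark("key_bar",p); print(u, u is not None and atz(u,p,.124))
np.savez("d.npz",**{k:p[k] for k in("pixels","K","R","t")})
cv2.imwrite("pics/d.png",p["pixels"][:,:,::-1])
cv2.imwrite("pics/cd.png",cv2.resize(np.hstack([cv2.imread("pics/c.png"),cv2.imread("pics/d.png")]),(800,300)))
print(arm.get_state()["time"])
```

```text
6.4 [([253.6, 182.8], 0.59, array([0.48951522, 0.0212071 , 0.07      ]))]
fence [467.2, 124.1] [0.52935241 0.27744244 0.018     ]
clamp [255.5, 170.2] [0.48952767 0.02235573 0.        ]
panel [383.6, 147.0] [0.51824157 0.1781352  0.018     ]
(array([ 0.55102   , -0.24522917], dtype=float32), (0.55165696144104, -0.24536234140396118), (0.09199487417936325, 0.022649135440587997), 158.0570068359375, np.float64(158.47004480308877)) [ 0.54947084 -0.24457   ]
[259.0, 183.7] [ 0.55047912 -0.24429344  0.124     ]
7.75
```

View pics/cd.png

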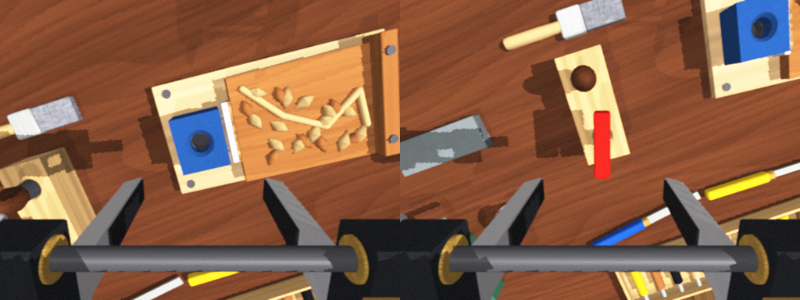

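```bash
cat >> h.py <<'E'
from scipy.optimize import minimize
def fitbar(p,x0,zc=.124):
    hsv=cv2.cvtColor(p["pixels"],cv2.COLOR_RGB2HSV)
    red=(((hsv[...,0]<6)|(hsv[...,0]>174))&(hsv[...,1]>150)&(hsv[...,2]>60)).astype(np.uint8)
    n,l,s,c=cv2.connectedComponentsWithStats(red); m=(l==1+np.argmax(s[1:,4])).astype(np.uint8)
    def cost(q):
        a=q[2]; ex=np.array([np.cos(a),np.sin(a),0]); ey=np.array([-ex[1],ex[0],0])
        P=np.array([px([q[0],q[1],zc]+i*.045*ex+j*.011*ey+np.array([0,0,k*.014]),p) for i in(-1,1) for j in(-1,1) for k in(-1,1)],np.float32)
        h=cv2.convexHull(P); k=np.zeros(m.shape,np.uint8); cv2.fillConvexPoly(k,np.round(h*16).astype(np.int32),1,cv2.LINE_8,4)
        return (k!=m).sum()/m.sum()
    r=minimize(cost,x0,method="Nelder-Mead",options=dict(initial_simplex=np.array(x0)+np.array([[0,0,0],[.006,0,0],[0,.006,0],[0,0,.08]])))
    return r.x,r.fun
E
python3 - <<'E'
from h import *
d=dict(np.load("d.npz")); print(fitbar(d,[.551,-.245,np.radians(158)]))
c=dict(np.load("c.npz"))
im=c["pixels"]; hsv=cv2.cvtColor(im,cv2.COLOR_RGB2HSV)
b=((abs(hsv[...,0].astype(int)-110)<14)&(hsv[...,1]>120)).astype(np.uint8)
n,l,s,ce=cv2.connectedComponentsWithStats(b); i=1+np.argmax(s[1:,4]); print(s[i],ce[i])
z=im[140:225,205:305]; z=cv2.resize(z,None,fx=7,fy=7,interpolation=cv2.INTER_CUBIC)[:,:,::-1].copy()
for X,col in (([.4895,.0212],(0,255,255)),):
    P=[(px([X[0]+.0195*np.cos(t),X[1]+.0195*np.sin(t),.07],c)-[205,140]+.5)*7 for t in np.linspace(0,6.28,60)]
    cv2.polylines(z,[np.array(P).astype(int)],True,col,1)
cv2.imwrite("pics/e.png",z)
E
```

```text
(array([ 0.55144455, -0.24529734,  2.74895572]), np.float64(0.09983361064891846))
[ 216  137   79   87 4386] [255.45713634 179.7631099 ]
```

View pics/e.png

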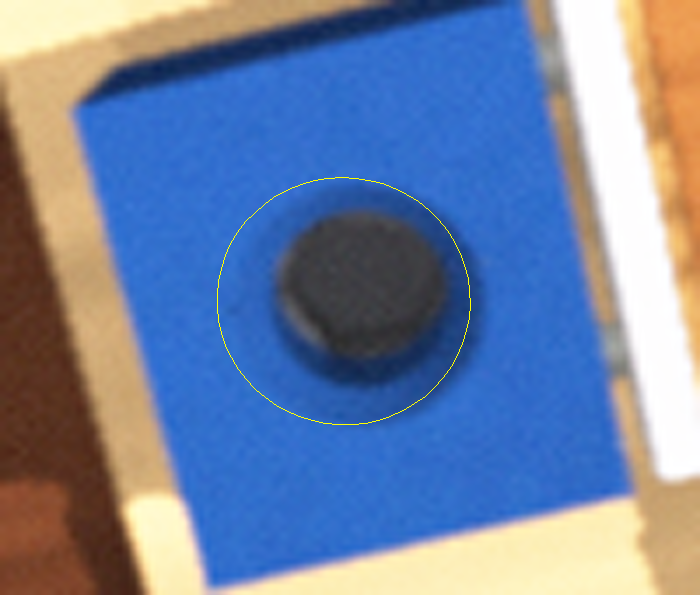

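The blue block top has corners at about (75,105), (523,0), (632,495) and (210,587) in the crop. That puts the mouth at about (363,304) in the crop, or (256.4,182.9) in the full picture, about 3 mm from where the network placed it. I'll use that and take the key.

Run:
```python
from h import *
c=dict(np.load("c.npz")); 
B=atz((256.4,182.9),c,.07)
Q=[atz((u/7+204.5,v/7+139.5),c,.07)[:2] for u,v in((75,105),(523,0),(632,495),(210,587))]
print("bore",B, [np.linalg.norm(Q[i]-Q[(i+1)%4]).round(4) for i in range(4)])
e=Q[1]-Q[0]; print("jig y dir deg", np.degrees(np.arctan2(*(e[::-1]))), "via other", np.degrees(np.arctan2(*((Q[2]-Q[3])[::-1]))))
Y=np.radians(157.8); K=[.5515,-.2453]
arm.move_straight([*K,.20],down(Y),v=.12)
hit=arm.move_straight([*K,.125],v=.08,stop_force=6); s=arm.get_state(); print(hit,s["tcp_pos"])
arm.command_gripper(0.0)
s=arm.get_state(); print(s["gripper_width"],s["grip_force"],s["ft_force"],s["wrist_torque"],s["time"])
arm.move_straight([*K,.20],v=.1)
s=arm.get_state(); print(s["gripper_width"],s["ft_force"],s["wrist_torque"],s["tcp_pos"],s["ee_rot"],s["time"])
arm.move_straight([*K,.30],v=.2)
p=optics.read_camera("scene"); b=optics.read_camera("side")
print(tri([(mark("key",p),p),(mark("key",b),b)]),tri([(mark("key_bar",p),p),(mark("key_bar",b),b)]))
w=optics.read_camera("wrist")["pixels"]
cv2.imwrite("pics/f.png",cv2.resize(np.hstack([p["pixels"],w]),(800,300))[:,:,::-1])
print(arm.get_state()["time"])
```

```text
bore [0.49074964 0.02396066 0.07      ] [np.float64(0.0688), np.float64(0.0793), np.float64(0.0686), np.float64(0.0792)]
jig y dir deg 81.03501344593101 via other 80.94088609353796
False [ 0.5520237  -0.2456444   0.12573427]
0.02181626753985669 29.981975555419922 [-0.39985092 -0.56672785 -0.3594476 ] [-0.07342725  0.03452526 -0.06203619] 10.8333
0.021912109693398983 [ 0.1710083   0.48872752 -4.77965199] [ 0.03475406 -0.00651516 -0.00871316] [ 0.5508623  -0.2449143   0.19901403] [-6.04562975e-01 -3.08102397e+00 -1.15085246e-03] 11.7333Traceback (most recent call last):
  File "<stdin>", line 16, in <module>
  File "h.py", line 13, in tri
    C,d=ray(uv,p);M=np.eye(3)-np.outer(d,d);A+=M;b+=M@C
        ~~~^^^^^^
  File "h.py", line 7, in ray
    d=p["R"].T@np.linalg.solve(p["K"],[*uv,1]); return -p["R"].T@p["t"],d/np.linalg.norm(d)
                                      ^^^^^^^
TypeError: Value after * must be an iterable, not NoneType
```

```bash
cat >> h.py <<'E'
def st(tag="",f0=None):
    s=arm.get_state(); R=Ro.from_rotvec(s["ee_rot"]); x=R.as_matrix()[:,0]
    print(tag,"t%.2f"%s["time"],"tcp",s["tcp_pos"].round(4),"yaw %.1f"%np.degrees(np.arctan2(x[1],x[0])),"q6 %.2f"%s["joints"][5],"F",s["ft_force"].round(2),"M",s["wrist_torque"].round(3),"w %.4f"%s["gripper_width"]); return s
E
python3 - <<'E'
from h import *
Y=np.radians(157.8); B=[.4909,.0241]
arm.move_straight([.5515,-.2453,.25],v=.2)
arm.move_to([*B,.25],down(Y)); 
p=optics.read_camera("scene"); b=optics.read_camera("side")
for q in(p,b): print(mark("key",q),px([*B,.139],q))
arm.move_straight([*B,.195],v=.1); arm.sleep(.3); st("above")
w=optics.read_camera("wrist")
z=lambda q,c:cv2.resize(q["pixels"][int(c[1])-60:int(c[1])+60,int(c[0])-60:int(c[0])+60],(400,400),interpolation=cv2.INTER_CUBIC)
p=optics.read_camera("scene"); b=optics.read_camera("side")
cv2.imwrite("pics/f.png",np.hstack([z(p,px([*B,.1],p)),z(b,px([*B,.1],b))])[:,:,::-1])
h=arm.move_straight([*B,.145],v=.02,stop_force=4); print(h); arm.sleep(.2); st("touch")
E
```

```text
[256.0, 161.4] [254.12775822 162.23511935]
[235.6, 164.2] [239.33576794 163.91310436]
above t15.25 tcp [0.4914 0.0241 0.1957] yaw 157.8 q6 -1.31 F [ 0.02  0.19 -3.91] M [-0.019 -0.006  0.026] w 0.0219
True
touch t17.48 tcp [0.4907 0.024  0.1518] yaw 157.8 q6 -1.31 F [ 0.85 -0.12  4.08] M [ 0.03  -0.339 -0.005] w 0.0218
```

View pics/f.png

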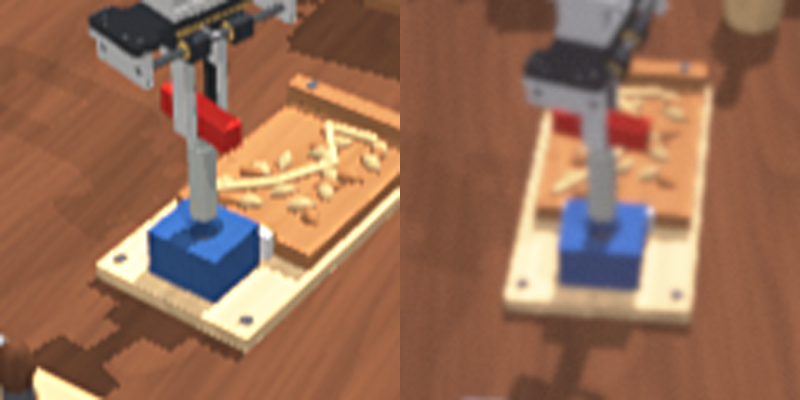

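The key's tip is down the bore and resting on the screw, since the contact height matches the "not matched" stop. I'll ease to a light push and turn clockwise in small steps.

Run:
```python
from h import *
B=[.4909,.0241]; W=-3.9
z=.1522; y=157.8
arm.move_straight([*B,z],down(np.radians(y)),v=.02); arm.sleep(.2)
s=st("eased")
for i in range(6):
    f=s["ft_force"][2]-W
    if 3.5<f<6.5: break
    z+=np.clip((f-5)/4000,-.0007,.0007); arm.move_straight([*B,z],down(np.radians(y)),v=.02); arm.sleep(.15); s=st("z%.4f"%z)
f0=s["ft_force"][2]-W
for i in range(22):
    y-=3; arm.move_to([*B,z],down(np.radians(y))); arm.sleep(.12)
    s=arm.get_state(); f=s["ft_force"][2]-W; print(y.__round__(1),round(f,2),s["tcp_pos"].round(4),s["wrist_torque"].round(3),round(s["time"],2))
    if f<1.8 or f>11 or abs(s["wrist_torque"][2])>.15: break
```

```text
eased t17.94 tcp [0.4908 0.024  0.1522] yaw 157.8 q6 -1.31 F [ 0.51 -0.61  2.58] M [-0.146 -0.033 -0.024] w 0.0218
154.8 7.3 [0.4907 0.0239 0.1521] [-0.374  0.079  0.038] 18.31
151.8 7.19 [0.4907 0.0238 0.1521] [-0.689  0.253 -0.029] 18.68
148.8 6.58 [0.4908 0.0239 0.1521] [-0.847  0.228  0.097] 19.04
145.8 7.04 [0.4908 0.0239 0.1522] [-0.996  0.269 -0.031] 19.41
142.8 6.54 [0.4909 0.024  0.1522] [-1.073  0.326  0.015] 19.77
139.8 6.58 [0.4909 0.024  0.1522] [-1.101  0.296  0.031] 20.14
136.8 7.1 [0.4909 0.0241 0.1522] [-1.126  0.28  -0.024] 20.51
133.8 6.6 [0.4909 0.0241 0.1522] [-1.113  0.212  0.034] 20.88
130.8 7.17 [0.4909 0.0241 0.1522] [-1.078  0.232  0.062] 21.24
127.8 6.93 [0.4909 0.0242 0.1522] [-0.967  0.216  0.018] 21.61
124.8 6.58 [0.4908 0.0242 0.1522] [-0.908  0.345  0.02 ] 21.98
121.8 6.84 [0.4908 0.0241 0.1521] [-0.959  0.341  0.078] 22.34
118.8 6.53 [0.4909 0.024  0.1522] [-1.105  0.324  0.08 ] 22.71
115.8 4.86 [0.4909 0.024  0.1521] [-1.199  0.358  0.059] 23.07
112.8 0.88 [0.4906 0.0242 0.1516] [-1.033 -0.002  0.035] 23.44
```

Run:
```python
from h import *
B=[.4909,.0241]; y=111.8
arm.move_to([*B,.1515],down(np.radians(y))); st()
h=arm.move_straight([*B,.1385],down(np.radians(y)),v=.015,stop_force=4.5); arm.sleep(.2); st(h)
```

```text
t23.69 tcp [0.4906 0.0242 0.1511] yaw 111.8 q6 -0.51 F [ 0.66 -3.38 -4.31] M [-1.023 -0.004  0.   ] w 0.0219
True t24.68 tcp [0.4906 0.0235 0.1385] yaw 111.8 q6 -0.51 F [1.93 1.36 2.84] M [ 0.382 -0.599 -0.009] w 0.0220
```

```bash
cat > turn.py <<'E'
from h import *
import sys
B=[.4907,.0238]; z=.1392; y=float(sys.argv[1]); W=-3.9
def meas(n=8):
    M=[];F=[]
    for _ in range(n):
        s=arm.get_state(); M.append([s["wrist_torque"][2],s["joint_efforts"][5]]);F.append(s["ft_force"]); arm.sleep(.02)
    return np.mean(M,0),np.mean(F,0),s
arm.move_straight([*B,z],down(np.radians(y)),v=.02); arm.sleep(.1)
m0,f,s=meas(); print("zero",m0.round(3),f.round(2),s["tcp_pos"].round(4))
step=4
for i in range(60):
    y-=step; arm.move_to([*B,z],down(np.radians(y))); arm.sleep(.05)
    m,f,s=meas(); t=m[0]
    print(round(y,1),m.round(3),f.round(1),s["tcp_pos"].round(4)[2],round(s["time"],2))
    if t>.205 or f[2]-W>10 or s["time"]>50: break
    step=1 if t>.15 else (2 if t>.138 else 4)
E
python3 turn.py 111.8
```

```text
zero [-0.004 -0.014] [ 1.17 -0.46  0.27] [0.4906 0.0237 0.139 ]
107.8 [-0.012 -0.011] [ 1.  -1.3  0.2] 0.1391 25.61
103.8 [ 0.02  -0.004] [ 0.4 -1.7 -0.4] 0.1392 26.04
99.8 [-0.001 -0.004] [ 0.5 -1.9 -0.2] 0.1392 26.48
95.8 [ 0.001 -0.004] [ 0.6 -2.2 -0.2] 0.1392 26.91
91.8 [ 0.005 -0.001] [ 0.5 -2.6 -0.4] 0.1392 27.34
87.8 [0.007 0.002] [ 0.8 -2.5 -0.8] 0.1392 27.77
83.8 [0.021 0.002] [ 1.1 -2.5 -0.6] 0.1392 28.21
79.8 [-0.001  0.002] [ 1.  -2.5 -0.7] 0.1392 28.64
75.8 [-0.009  0.001] [ 1.6 -2.9 -0.8] 0.1392 29.07
71.8 [-0.003  0.002] [ 1.3 -3.2 -0.7] 0.1393 29.51
67.8 [-0.021  0.001] [ 2.  -3.  -0.5] 0.1393 29.94
63.8 [0.015 0.   ] [ 2.1 -3.4 -0.5] 0.1393 30.38
59.8 [-0.     0.002] [ 2.2 -3.5 -0.7] 0.1393 30.81
55.8 [0.135 0.125] [ 2.4 -3.6 -0.6] 0.1393 31.24
51.8 [0.299 0.278] [ 2.6 -4.1 -0.6] 0.1393 31.68
```

Run:
```python
from h import *
s=st("now"); p=optics.read_camera("wrist"); sc=optics.read_camera("scene"); 
B=[.4909,.024]
z=lambda q,c,n:cv2.resize(q["pixels"][max(0,int(c[1])-n):int(c[1])+n,max(0,int(c[0])-n):int(c[0])+n],(400,400),interpolation=cv2.INTER_CUBIC)
cv2.imwrite("pics/g.png",np.hstack([cv2.resize(p["pixels"],(400,400)),z(sc,px([*B,.08],sc),45)])[:,:,::-1])
b=optics.read_camera("side")
for q in (sc,b):
    for n in("shoe","panel"):
        u=mark(n,q); print(n,u, u is not None and atz(u,q,.018))
print(arm.get_state()["wrist_torque"],arm.get_state()["joint_efforts"][5])
```

```text
now t31.69 tcp [0.4908 0.0237 0.1393] yaw 51.9 q6 0.54 F [ 2.96 -3.96 -0.29] M [-1.255 -0.647  0.31 ] w 0.0216
shoe [263.4, 182.3] [0.48963452 0.08224813 0.018     ]
panel [283.3, 166.4] [0.50970902 0.1885282  0.018     ]
shoe [241.7, 179.0] [0.49915649 0.08139196 0.018     ]
panel [244.1, 159.1] [0.51179829 0.18246021 0.018     ]
[-1.24476516 -0.62930054  0.250621  ] 0.2952481247484684
```

View pics/g.png

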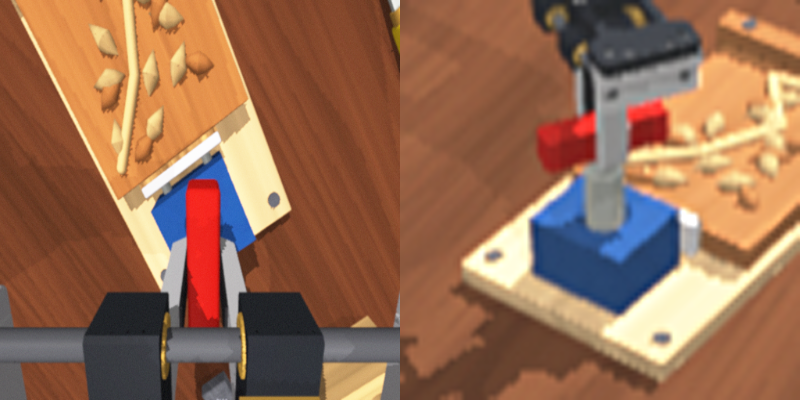

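Run:
```python
from h import *
p=optics.read_camera("wrist"); c=dict(np.load("c.npz"))
B=np.array([.4908,.024]); a=np.radians(81.); ey=np.array([np.cos(a),np.sin(a)]); ex=np.array([ey[1],-ey[0]])
out=[]
for q in(c,p):
    src=[];dst=[]
    for u,v in((-.05,.02),(.05,.02),(.05,.08),(-.05,.08)):
        src.append(px([*(B+u*ex+v*ey),.04],q)); dst.append([(v-.02)*6500,(u+.05)*5000])
    H=cv2.getPerspectiveTransform(np.float32(src),np.float32(dst))
    im=cv2.warpPerspective(q["pixels"],H,(390,500),flags=cv2.INTER_CUBIC)
    for k in range(20,80,10): cv2.line(im,(int((k-20)*6.5),0),(int((k-20)*6.5),12),(255,0,255),1)
    out.append(im)
cv2.imwrite("pics/h.png",np.hstack(out)[:,:,::-1]); print(arm.get_state()["time"])
```

```text
32.0917
```

View pics/h.png

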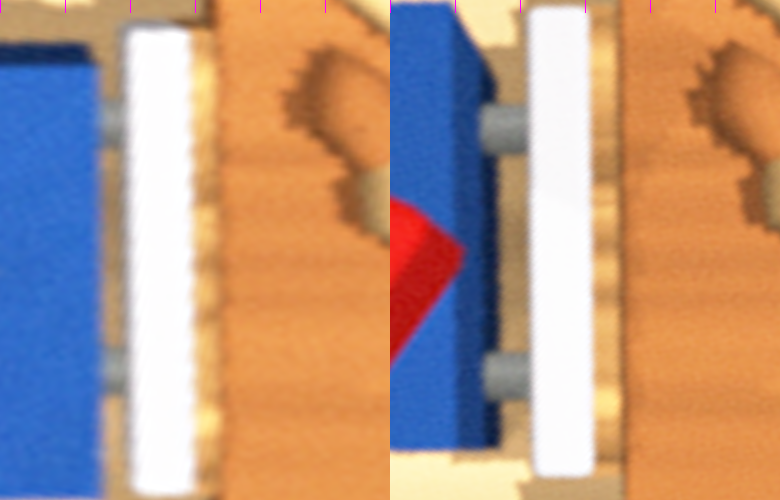

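The cork now touches the panel's edge (about x=620 in the right view). The shoe has moved about 2.5 mm away from the block, and the torque is about 0.28 N·m, so it's firm and below crushing. I'll ease back slightly and let go.

Run:
```python
from h import *
B=[.4907,.0238]
arm.move_to([*B,.1396],down(np.radians(52.8))); arm.sleep(.1); s=st("eased"); 
arm.command_gripper(.06); s=st("open")
x=s["tcp_pos"]
print(arm.move_straight([x[0],x[1],.24],v=.08,stop_force=8)); st("up")
arm.move_straight([x[0],x[1],.33],v=.15)
arm.sleep(.3); p=optics.read_camera("wrist")
print(fitbar(p,[*B,np.radians(52)],.139))
c=px([*B,.1],p); a=optics.read_camera("scene"); q=px([*B,.1],a).astype(int)
cv2.imwrite("pics/i.png",np.hstack([cv2.resize(p["pixels"],(400,300)),cv2.resize(a["pixels"][q[1]-45:q[1]+45,q[0]-60:q[0]+60],(400,300),interpolation=cv2.INTER_CUBIC)])[:,:,::-1])
```

```text
eased t32.44 tcp [0.4908 0.0237 0.1395] yaw 52.8 q6 0.52 F [ 3.42 -4.57 -1.49] M [-1.284 -0.77   0.243] w 0.0218
open t33.20 tcp [0.4907 0.0238 0.1396] yaw 52.8 q6 0.52 F [ 0.89 -0.32  0.55] M [-0.097  0.077 -0.025] w 0.0601
False
up t34.61 tcp [0.4902 0.0239 0.2393] yaw 52.8 q6 0.52 F [ 0.03 -0.45  0.23] M [-0.019  0.098 -0.01 ] w 0.0600
(array([0.49101654, 0.02326155, 1.00489277]), np.float64(0.1286624203821656))
```

View pics/i.png

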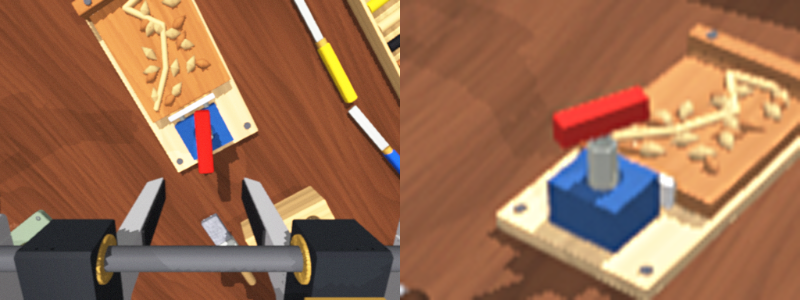

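```bash
python3 -c "
from bench import arm
print(arm.hand_in())"
```

```text
the job is handed in; nothing more can be done
None
```

The job is handed in: the key is fully home and standing in the screw, the shoe is up against the panel, and the arm is clear. Final torque was about 0.28–0.30 N·m, a little over the 0.2–0.25 tight band but below the 0.4 crush limit; the key sprang back about 5° on release, and I did not re-check the remaining clamp force.

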